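# Stow the manipulator rails in the divided tray

### The job

Put the microscope's four aluminium mounting rails away in the white tray. First slide the tray's grey divider so that the end with the wire handle is long enough for the long rails while the other end still has room for the short ones; then lay the two long rails in the handle end, one in each lane, and after them the two short rails in the other end, one in each lane. Every rail must lie flat and lengthwise between the walls, slots up as it lies now; leave the eyepiece, the dishes and the screwdriver where they are.

Things in the scene. Friction and masses are not known exactly. Their poses are not given: they have to be found in the camera images.
- long_1_mid (a point): long aluminium mounting rail with dark slots along it, a plain bar 120 mm long, 24 mm wide, 30 mm tall; point: its centre (15 mm above its underside); x along its length, y across its width, z up. Lies loose at the start, at any yaw, on a black mat 3 mm thick. Both long rails are alike.
- long_2_mid (a point): long aluminium mounting rail with dark slots along it, a plain bar 120 mm long, 24 mm wide, 30 mm tall; point: its centre (15 mm above its underside); x along its length, y across its width, z up. Lies loose at the start, at any yaw, on a black mat 3 mm thick. Both long rails are alike.
- short_1_mid (a point): short aluminium mounting rail with dark slots along it, a plain bar 56 mm long, 24 mm wide, 30 mm tall; point: its centre (15 mm above its underside); x along its length, y across its width, z up. Lies loose at the start, at any yaw, on a black mat 3 mm thick. Both short rails are alike.
- short_2_mid (a point): short aluminium mounting rail with dark slots along it, a plain bar 56 mm long, 24 mm wide, 30 mm tall; point: its centre (15 mm above its underside); x along its length, y across its width, z up. Lies loose at the start, at any yaw, on a black mat 3 mm thick. Both short rails are alike.
- tray: fixed shallow white tray, outside 248 x 164 mm; origin: centre of its underside; x along its length, the wire handle (a dark loop reaching 25 mm outwards) is on its -x end, z up. Inside 240 x 156 mm, floor 3 mm thick, walls 4 mm thick and 13 mm high from the underside. A fixed rib 4 mm thick, as high as the walls, runs along x at y = 0 and makes two lanes, each 76 mm wide, centred at y = +40 and y = -40 mm. Its place and yaw (any) differ at every start.
- divider (a joint): position of the tray's sliding divider along the tray's x, in m, 0 to 0.13; it grows as the divider moves away from the handle end. The divider is a 6 mm thick plate across both lanes, as high as the walls, its middle at tray x = -0.057 + value. The clear length at the handle end is 0.060 + value, at the other end 0.174 - value. It stays where it is left and slides with about 2.5 N.
- divider_tab (a point): grey upright tab in the middle of the divider, to pinch and slide it by: 10 mm thick along tray x, 30 mm wide along tray y, its top 45 mm above the tray's underside. Point: in the middle of the tab, 34 mm above the tray's underside; axes as the tray's.
- eyepiece_mid (a point): bystander: black microscope eyepiece standing upright, 42 mm diameter, 54 mm tall; point: its centre, half-way up. Leave alone.
- dishes_mid (a point): bystander: two stacked clear culture dishes (one piece), 62 mm diameter, 40 mm tall; point: its centre, half-way up. Leave alone.
- screwdriver_grip (a point): bystander: screwdriver lying flat, 170 mm long, handle under 30 mm thick; point: on its handle. Leave alone.
Mind the look-alikes: they are no part of the job. What is shaped like the part that bears long_1_mid but orange, pink or purple is not meant.

How it is judged:
By the outcome, as a careful person would: the job done as asked, in the order asked, and still so for the second after the job is handed in, with the robot touching nothing.
It also fails if it takes over 122 s, if anything falls off the work surface, if the arm or the gripper's body presses on something with over 40 N, if the wrist force passes 120 N, or if a joint passes its speed limit or range.

### The arm

A 6-joint arm with a two-finger parallel gripper is mounted at the origin on the work surface. World frame = base frame: x ahead of the robot, y to its left, z up, the work surface at z = 0. Lengths are in m, angles in rad, forces in N, time in s.
With the tool pointing down it reaches from about 0.3 to 0.875 m from the base axis. Payload 4.2 kg.
Tool frame: the origin (TCP) lies midway between the tips of the shut fingers; the grasp point (between the pads) lies 19 mm behind it (grip_point_offset is the distance from the TCP to the grasp point, in m); z points along the fingers, y is the line along which they close (so a half turn about z gives the same grasp; the last joint's range is limited). The gripper opens to 85 mm and grips with 20 to 120 N. Pads are 22 mm wide; open, the fingers measure 114 mm over their backs; the gripper's body (76 mm by 85 mm) begins 54 mm behind the grasp point. The pads swing forward as they close: fully open they stand 13 mm farther back than shut.
Start: joints at [-1.174, 0.32, 1.565, -0, 1.257, -0.02], TCP at [0.233, -0.526, 0.231] pointing down, gripper open.
Joint ranges: [-3.11, 3.11], [-0.84, 2.01], [0.21, 2.61], [-1.34, 4.49], [0.05, 2.63], [-2.56, 2.56]. Speed limits (rad/s): [2.57, 2.57, 3.14, 3.14, 3.14, 3.14].

### API

Orientations are given as a unit quaternion [x, y, z, w].
In Python, from bench import * gives the robot as it stands.
- The arm moves only by the tool arm_command, never from a script. Its argument "steps" is one flat list of numbers, 7 for each row, row after row: the shift along the tool's x, y, z in m, then the turn, a rotation vector about the tool's x, y, z in rad, then the closure, from -1 (fully open) to 1 (shut). In form: [x, y, z, wx, wy, wz, fingers, x, y, z, wx, wy, wz, fingers, ...]. A call has 1 to 5 rows; each row is the pose to reach, as a shift and turn from the pose commanded when the call began, along the tool's axes at that moment; what a row does not reach only later rows make up. A row lasts 1/8 s, in which the tool goes at most 62.5 mm and 10.7 degrees, less where a joint would pass 70% of its speed; a pose out of reach is approached as far as the arm can. A call with a gripper value outside its range is refused whole. The fingers move at their own pace and stop on an object; "grip_force" is the grip in N (left out, the last holds). Time passes only in rows, so rows that repeat a pose let the fingers close. It gives the time, the measured TCP pose, the force, the opening and the grip force at its end, in the units of the state.
- get_state(): the state, without advancing time (a new reading comes with each control period).
- camera(name): name is "side" or "top" or "wrist"; returns a dict with "color" (400x640x3 uint8, red, green, blue), "fx", "fy", "cx", "cy" (pixels), "T" (4x4, takes a point from camera to world coordinates); the wrist camera has in their place "hand_eye" (4x4, takes a point from camera to tool coordinates, whose origin is the TCP and whose axes are the flange's). Camera axes: x right, y down, z forward; pixel columns grow to the right and rows downward; lengths in m; the calibration is good to about 2 mm. A picture is of the moment at which its call begins: read the wrist's pose just before it. There is no depth.
- job_done(): hands the job in; it is judged then, once.
The state is a dict: "time_s": time; "joint_pos": joint angles; "dq": joint speeds; "joint_torque": joint torques, N m; "eef_pos": TCP position; "tool_rot": TCP orientation; "contact_force": force on the tool from outside, world axes, zero at the start; "moment": the same for the moment, N m; "width": finger opening in m; "finger_force": force on a finger pad.
Only numpy, scipy, OpenCV 4.12 (cv2) and the standard library are available. Lean on these libraries where they do the work, as an engineer would, in place of code of your own. Each camera call takes 0.05 s, during which the arm holds its last target. There are 200 camera calls.

## Working session

There is one attempt and no reset: what is moved stays moved. The work goes in short steps, Python scripts to look and compute and a tool call to move; the robot and the scene stay as the last step left them, time stands still between calls to the robot, and variables do not carry over. Pictures are saved under pics/ and viewed, at most 14 in all, crops included, and the job is handed in when it is done.

Besides the shell and the picture viewer there is one more tool, called after "Call:" by a JSON object that holds its "api" and its "payload", one argument or row to a line. arm_command: Moves the arm, as the interface text tells. Its arguments: {"type":"object","properties":{"steps":{"type":"array"},"grip_force":{"type":"number"}},"required":["steps"]}

```bash
ls; mkdir -p pics
python3 - <<'E'
from bench import *
import cv2,numpy as np
print(get_state())
for n in ("top","side"):
    c=camera(n); print(n,c["fx"],c["fy"],c["cx"],c["cy"],np.round(c["T"],4).tolist())
    cv2.imwrite(f"pics/{n}0.png",c["color"][:,:,::-1])
E
```

```text
pics
{'time_s': 0.0, 'joint_pos': array([-1.17397596e+00,  3.20264532e-01,  1.56568671e+00,  1.26928515e-05,
        1.25738602e+00, -2.00029161e-02]), 'dq': array([ 0.00081975,  0.00113378,  0.00106518, -0.00037552,  0.00061867,
        0.00034259]), 'joint_torque': array([ 3.81787995e-04, -4.15526748e+01, -2.34162605e+01,  9.33003912e-05,
        8.19207402e-03,  1.70432543e-05]), 'eef_pos': array([ 0.23261033, -0.52532428,  0.23049499]), 'tool_rot': array([ 9.78360823e-01,  2.06904178e-01, -1.57450451e-04, -8.57998472e-04]), 'contact_force': array([ 0.61468848, -0.3473762 , -0.22184374]), 'moment': array([-0.05313811, -0.01228309, -0.02476805]), 'finger_force': 0.0, 'width': 0.08535042004841982}
top 483.4334240541274 483.4334240541274 307.9299472915126 202.82930617815185 [[0.0696, -0.9751, 0.2108, 0.3087], [-0.9976, -0.0677, 0.0163, -0.095], [-0.0016, -0.2114, -0.9774, 1.1685], [0.0, 0.0, 0.0, 1.0]]
side 490.7058215867947 490.7058215867947 316.8902030756974 202.5625418249268 [[-0.9903, -0.1051, 0.0906, 0.4071], [-0.1387, 0.7624, -0.632, 0.8612], [-0.0027, -0.6385, -0.7696, 1.2297], [0.0, 0.0, 0.0, 1.0]]
```

View pics/top0.png

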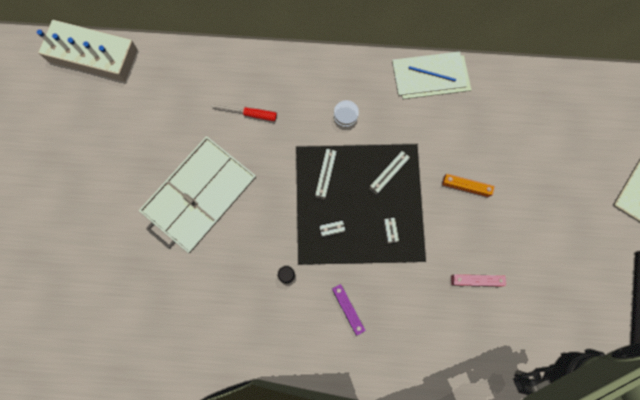

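View pics/side0.png

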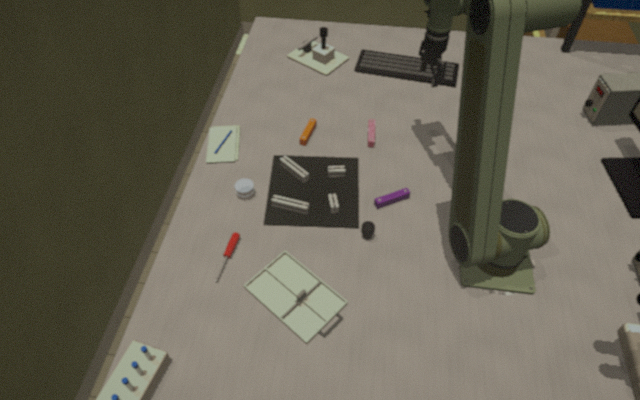

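The top view shows the tray centred near (198,195), with its handle at (160,235) and the tab at (191,200). The rails are near (326,173), (390,172), (332,229) and (391,230). In the side view the tray is near (297,296), and the rails are near (294,168), (290,204), (337,171) and (334,202). I'll segment both views and triangulate.

```bash
cat > h.py <<'E'
from bench import *
import cv2,numpy as np
from scipy.spatial.transform import Rotation as R
def ray(c,p,T=None):
    T=c["T"] if T is None else T
    d=T[:3,:3]@np.array([(p[0]-c["cx"])/c["fx"],(p[1]-c["cy"])/c["fy"],1.]); return T[:3,3],d/np.linalg.norm(d)
def onz(c,p,z,T=None):
    o,d=ray(c,p,T); return o+d*(z-o[2])/d[2]
def tri(rs):
    A=sum(np.eye(3)-np.outer(d,d) for o,d in rs); b=sum((np.eye(3)-np.outer(d,d))@o for o,d in rs); return np.linalg.solve(A,b)
def blobs(img,thr,amin,box):
    g=img.min(2); m=np.zeros(g.shape,np.uint8); x0,y0,x1,y1=box; m[y0:y1,x0:x1]=(g[y0:y1,x0:x1]>thr)*255
    m=cv2.morphologyEx(m,cv2.MORPH_CLOSE,np.ones((3,3)))
    cs,_=cv2.findContours(m,cv2.RETR_EXTERNAL,cv2.CHAIN_APPROX_NONE)
    return [c for c in cs if cv2.contourArea(c)>amin]
def wristT(c,st):
    T=np.eye(4);T[:3,:3]=R.from_quat(st["tool_rot"]).as_matrix();T[:3,3]=st["eef_pos"]; return T@c["hand_eye"]
E
python3 - <<'E'
from h import *
t=camera("top");s=camera("side")
B={"t":blobs(t["color"],100,40,(303,148,418,258)),"s":blobs(s["color"],100,40,(274,158,354,220))}
P={}
for k,c in (("t",t),("s",s)):
    for b in B[k]:
        r=cv2.minAreaRect(b); g=onz(c,r[0],.033)
        bx=np.array([onz(c,q,.033)[:2] for q in cv2.boxPoints(r)]); l=[np.linalg.norm(bx[1]-bx[0]),np.linalg.norm(bx[2]-bx[1])]
        e=(bx[1]-bx[0]) if l[0]>l[1] else bx[2]-bx[1]
        P.setdefault(k,[]).append((g,r[0])); print(k,np.round(r[0],1),np.round(g,3),np.round(l,3),"yaw",round(np.degrees(np.arctan2(e[1],e[0]))%180,1))
for g,p in P["t"]:
    h,q=min(P["s"],key=lambda v:np.linalg.norm(v[0]-g)); print("tri",np.round(tri([ray(t,p),ray(s,q)]),4))
a=cv2.resize(t["color"][125:265,130:265],None,fx=4,fy=4,interpolation=cv2.INTER_CUBIC)
b=cv2.resize(s["color"][245:350,240:352],None,fx=4,fy=4,interpolation=cv2.INTER_CUBIC)
cv2.imwrite("pics/ta.png",a[:,:,::-1])
k=cv2.imwrite("pics/sa.png",b[:,:,::-1])
E
```

```text
t [331.9 227.9] [ 0.497 -0.137  0.033] [0.057 0.026] yaw 106.6
t [391.2 229.9] [ 0.502 -0.278  0.033] [0.026 0.056] yaw 12.0
t [389.6 171.4] [ 0.646 -0.269  0.033] [0.122 0.026] yaw 142.0
t [325.5 172.6] [ 0.632 -0.113  0.033] [0.121 0.026] yaw 170.6
s [290.4 201.5] [ 0.632 -0.114  0.033] [0.028 0.115] yaw 170.7
s [333.1 200.1] [ 0.498 -0.139  0.033] [0.026 0.056] yaw 106.2
s [335.9 168.5] [ 0.505 -0.278  0.033] [0.054 0.028] yaw 13.9
s [293.8 165.8] [ 0.648 -0.271  0.033] [0.029 0.125] yaw 142.5
tri [ 0.4974 -0.1372  0.0344]
tri [ 0.5036 -0.2781  0.032 ]
tri [ 0.6464 -0.2691  0.0341]
tri [ 0.6315 -0.1134  0.034 ]
```

View pics/ta.png

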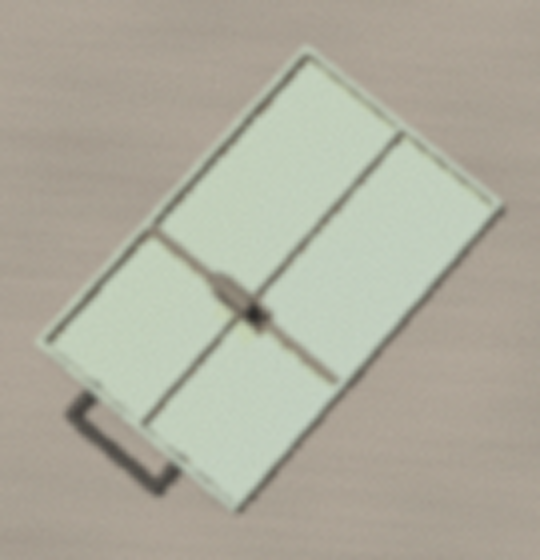

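View pics/sa.png

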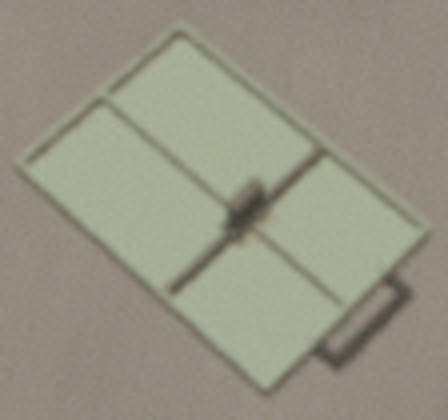

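Upscaled crops: the top-view tray corners are at about (310,45), (505,205), (238,512) and (40,343). In the side view they are at (180,22), (430,230), (267,393) and (17,165). The tab top centre is about (240,300) in the top view and (245,200) in the side view, and the handle is at lower left and lower right respectively.

Run:
```python
from h import *
t=camera("top");s=camera("side")
def cl(c,p,off): return np.array(p)/4.+off
tp=np.array([(310,45),(505,205),(238,512),(40,343)])/4.+[129.6,124.6]
sp=np.array([(180,22),(430,230),(267,393),(17,165)])/4.+[239.6,244.6]
tw=np.array([onz(t,p,.013) for p in tp]);sw=np.array([onz(s,p,.013) for p in sp])
print(tw.round(3).tolist(),sw.round(3).tolist())
C=[]
for i,a in enumerate(tw):
    j=np.argmin(np.linalg.norm(sw-a,axis=1)); x=tri([ray(t,tp[i]),ray(s,sp[j])]); C.append(x); print(j,x.round(4))
C=np.array(C); far=(C[0]+C[1])/2; near=(C[2]+C[3])/2; d=(far-near); print("c",C.mean(0),"len",np.linalg.norm(d),"yaw",np.degrees(np.arctan2(d[1],d[0])),"wid",np.linalg.norm(C[0]-C[1]),np.linalg.norm(C[2]-C[3]))
d2=C[3]-C[2]+C[0]-C[1];print("yaw from width",np.degrees(np.arctan2(d2[1],d2[0]))-90)
o=C.mean(0);x=d/np.linalg.norm(d)
tab=tri([ray(t,np.array((240,298))/4.+[129.6,124.6]),ray(s,np.array((247,195))/4.+[239.6,244.6])]);print("tab top",tab,"trayx",(tab-o)@x)
```

```text
[[0.713, 0.19, 0.013], [0.617, 0.058, 0.013], [0.417, 0.199, 0.013], [0.511, 0.332, 0.013]] [[0.62, 0.058, 0.013], [0.418, 0.204, 0.013], [0.512, 0.336, 0.013], [0.712, 0.193, 0.013]]
3 [0.7136 0.1909 0.0092]
0 [0.6188 0.0576 0.0123]
1 [0.4178 0.2009 0.0073]
2 [0.5118 0.3341 0.0086]
c [0.5654748  0.19588224 0.0093609 ] len 0.24717381726858323 yaw -35.40927624756386 wid 0.16357936290943906 0.16303791768493198
yaw from width -35.31617411871035
tab top [0.54350934 0.20771962 0.03691077] trayx -0.024446437453447312
```

```bash
cat >> h.py <<'E'
def down(psi): p=np.radians(psi); return R.from_euler('z',p)*R.from_euler('x',np.pi)
def plan(*wps):
    """wps: (x,y,z,psi_deg); prints per call shift+turn (one call = up to 5 rows)"""
    st=get_state(); p=st["eef_pos"]; r=R.from_quat(st["tool_rot"])
    print("now",p.round(4),"psi",round(np.degrees(np.arctan2(*r.as_matrix()[[1,0],[0,0]])),1),"w",round(st["width"],4),"F",st["contact_force"].round(1),"t",st["time_s"])
    for w in wps:
        q=np.array(w[:3]); rt=down(w[3]); dv=(r.inv()*rt).as_rotvec(); n=max(np.linalg.norm(q-p)/.058,np.degrees(np.linalg.norm(dv))/9.5); k=int(np.ceil(n/5)); p0,r0=p,r
        for i in range(1,k+1):
            pi=p0+(q-p0)*i/k; ri=r0*R.from_rotvec(dv*i/k)
            print(w,f"call {i}/{k} rows {n/k:.1f}",r.inv().apply(pi-p).round(4).tolist(),(r.inv()*ri).as_rotvec().round(4).tolist()); p,r=pi,ri
O=np.array([.565,.196]); TY=-35.4
def tray(x,y): a=np.radians(TY); return O+np.array([np.cos(a)*x-np.sin(a)*y,np.sin(a)*x+np.cos(a)*y])
E
python3 - <<'E'
from h import *
a=tray(-.024,0);print(a,tray(.033,0))
plan((*a,.12,54.6))
E
```

```text
[0.54543693 0.20990275] [0.59189922 0.17688372]
now [ 0.2327 -0.5257  0.231 ] psi 23.9 w 0.0851 F [0.5 1.1 0.3] t 0.3
(np.float64(0.5454369329025146), np.float64(0.2099027481362243), 0.12, 54.6) call 1/3 rows 4.6 [0.1946, -0.182, 0.0371] [-0.0002, -0.0001, -0.1787]
(np.float64(0.5454369329025146), np.float64(0.2099027481362243), 0.12, 54.6) call 2/3 rows 4.6 [0.2238, -0.1445, 0.0371] [-0.0002, -0.0001, -0.1787]
(np.float64(0.5454369329025146), np.float64(0.2099027481362243), 0.12, 54.6) call 3/3 rows 4.6 [0.2459, -0.1024, 0.037] [-0.0002, -0.0001, -0.1787]
```

Call:
{"api": "arm_command", "payload": {
  "steps": [0.195,-0.182,0.037,0,0,-0.179,0,0.195,-0.182,0.037,0,0,-0.179,0,0.195,-0.182,0.037,0,0,-0.179,0,0.195,-0.182,0.037,0,0,-0.179,0,0.195,-0.182,0.037,0,0,-0.179,0],
  "grip_force": 40
}}

```text
time_s: 0.92
eef_pos: [0.3376, -0.2773, 0.1939]
tool_rot: [0.955, 0.295, -0.0, -0.001]
contact_force: [-0.4, -0.6, -0.2]
width: 0.0424
finger_force: 0.0
```

Call:
{"api": "arm_command", "payload": {
  "steps": [0.224,-0.1445,0.037,0,0,-0.179,0,0.224,-0.1445,0.037,0,0,-0.179,0,0.224,-0.1445,0.037,0,0,-0.179,0,0.224,-0.1445,0.037,0,0,-0.179,0,0.224,-0.1445,0.037,0,0,-0.179,0]
}}

```text
time_s: 1.55
eef_pos: [0.4424, -0.0322, 0.1569]
tool_rot: [0.925, 0.38, 0.0, -0.0]
contact_force: [-0.2, -1.0, 0.9]
width: 0.0429
finger_force: 0.0
```

Call:
{"api": "arm_command", "payload": {
  "steps": [0.246,-0.102,0.037,0,0,-0.179,0,0.246,-0.102,0.037,0,0,-0.179,0,0.246,-0.102,0.037,0,0,-0.179,0,0.246,-0.102,0.037,0,0,-0.179,0,0.246,-0.102,0.037,0,0,-0.179,0]
}}

```text
time_s: 2.17
eef_pos: [0.5469, 0.213, 0.1194]
tool_rot: [0.888, 0.46, 0.0, -0.0]
contact_force: [-0.9, -1.0, 0.2]
width: 0.0429
finger_force: 0.0
```

Run:
```python
from h import *
a=tray(-.024,0)
plan((*a,.12,54.6))
st=get_state();c=camera("wrist");cv2.imwrite("pics/w1.png",c["color"][:,:,::-1]);print(c["hand_eye"].round(3).tolist(),c["fx"],c["cx"],c["cy"])
T=wristT(c,st)
def proj(P):
    q=np.linalg.inv(T)@np.append(P,1);return np.array([c["fx"]*q[0]/q[2]+c["cx"],c["fy"]*q[1]/q[2]+c["cy"]]).round()
for x in(-.12,.12):
  for y in (-.078,.078): print((x,y),proj([*tray(x,y),.013]))
print("tab",proj([*a,.045]))
```

```text
now [0.5469 0.213  0.1194] psi 54.8 w 0.0429 F [-0.9 -1.   0.2] t 2.175
(np.float64(0.5454369329025146), np.float64(0.2099027481362243), 0.12, 54.6) call 1/1 rows 0.1 [-0.0034, 0.0005, -0.0006] [-0.0001, -0.0002, 0.0041]
[[0.001, -0.956, -0.293, 0.074], [1.0, 0.001, -0.0, 0.0], [0.001, -0.293, 0.956, -0.142], [0.0, 0.0, 0.0, 1.0]] 353.07927421331055 326.3476195112108 198.88599868164115
(-0.12, -0.078) [206. 292.]
(-0.12, 0.078) [184.  88.]
(0.12, -0.078) [506. 294.]
(0.12, 0.078) [541.  90.]
tab [327. 214.]
```

View pics/w1.png

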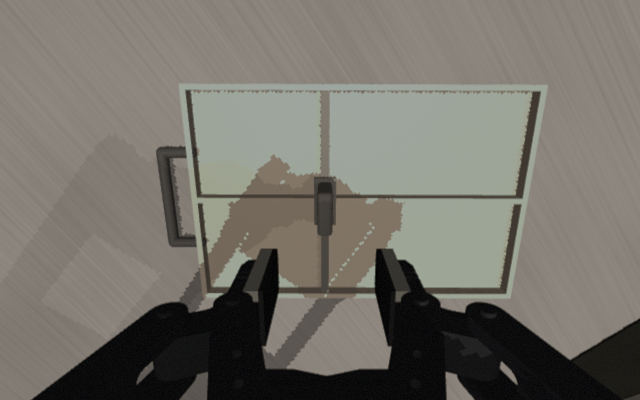

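The wrist view shows the tray's inner corners at about (188,90), (541,90), (512,293) and (203,293), within a few px of what I predicted. The tab top is centred at about (325,205) and matches. I'll descend onto it and pinch.

Call:
{"api": "arm_command", "payload": {
  "steps": [-0.003,0.0,0.05,0,0,0.004,0,-0.003,0.0,0.1,0,0,0.004,0,-0.003,0.0,0.1,0,0,0.004,0.2,-0.003,0.0,0.1,0,0,0.004,1,-0.003,0.0,0.1,0,0,0.004,1],
  "grip_force": 40
}}

```text
time_s: 2.85
eef_pos: [0.5453, 0.2073, 0.0225]
tool_rot: [0.889, 0.457, 0.001, 0.0]
contact_force: [-1.2, -0.8, 1.4]
width: 0.0089
finger_force: 42.8
```

Call:
{"api": "arm_command", "payload": {
  "steps": [0,0,0,0,0,0,1,0,0,0,0,0,0,1,0,0,0,0,0,0,1]
}}

```text
time_s: 3.22
eef_pos: [0.5453, 0.2073, 0.0225]
tool_rot: [0.889, 0.457, 0.001, 0.001]
contact_force: [-2.0, -2.7, 7.2]
width: 0.0089
finger_force: 43.5
```

Run:
```python
from h import *
s=get_state(); p=s["eef_pos"][:2]-O; a=np.radians(TY); print("tray xy",p@[np.cos(a),np.sin(a)],p@[-np.sin(a),np.cos(a)],s["finger_force"],s["moment"])
plan((*tray(.033,0),s["eef_pos"][2],54.6))
```

```text
tray xy -0.02259216728782423 -0.002138767467518589 43.529950976371765 [-0.35761737  0.32915564  0.1031621 ]
now [0.5453 0.2073 0.0225] psi 54.4 w 0.0089 F [-2.  -2.7  7.2] t 3.225
(np.float64(0.5918992172590423), np.float64(0.17688372131269162), np.float64(0.0224594680121477), 54.6) call 1/1 rows 1.0 [0.0023, 0.0556, 0.0001] [0.0022, -0.0019, -0.0026]
```

Call:
{"api": "arm_command", "payload": {
  "steps": [0,0.01,-0.002,0,0,0,1,0,0.025,-0.002,0,0,0,1,0,0.04,-0.002,0,0,0,1,0,0.056,-0.002,0,0,0,1,0,0.056,-0.002,0,0,0,1]
}}

```text
time_s: 3.85
eef_pos: [0.5928, 0.1736, 0.0226]
tool_rot: [0.89, 0.457, 0.002, 0.001]
contact_force: [3.8, 0.8, -1.5]
width: 0.009
finger_force: 42.2
```

Call:
{"api": "arm_command", "payload": {
  "steps": [0,0,0,0,0,0,1,0,0,0,0,0,0,0.2,0,0,0,0,0,0,0,0,0,-0.05,0,0,0,0,0,0,-0.1,0,0,0,0]
}}

```text
time_s: 4.47
eef_pos: [0.5888, 0.1747, 0.1229]
tool_rot: [0.889, 0.457, -0.001, -0.0]
contact_force: [1.0, -0.5, -0.7]
width: 0.0425
finger_force: 0.0
```

Run:
```python
from h import *
s=get_state(); p=s["eef_pos"][:2]-O; a=np.radians(TY); print("tray xy",p@[np.cos(a),np.sin(a)],p@[-np.sin(a),np.cos(a)])
plan((.6315,-.1134,.11,170.6))
```

```text
tray xy 0.03177682589641115 -0.0035774643211879003
now [0.5888 0.1747 0.1229] psi 54.4 w 0.0425 F [ 1.  -0.5 -0.7] t 4.475
(0.6315, -0.1134, 0.11, 170.6) call 1/3 rows 4.1 [-0.0698, 0.0674, 0.0044] [-0.0011, -0.0001, -0.6758]
(0.6315, -0.1134, 0.11, 170.6) call 2/3 rows 4.1 [-0.0967, 0.0089, 0.0044] [-0.0011, -0.0001, -0.6758]
(0.6315, -0.1134, 0.11, 170.6) call 3/3 rows 4.1 [-0.081, -0.0535, 0.0044] [-0.0011, -0.0001, -0.6758]
```

Call:
{"api": "arm_command", "payload": {
  "steps": [-0.07,0.067,0.004,-0.001,0,-0.676,0,-0.07,0.067,0.004,-0.001,0,-0.676,0,-0.07,0.067,0.004,-0.001,0,-0.676,0,-0.07,0.067,0.004,-0.001,0,-0.676,0,-0.07,0.067,0.004,-0.001,0,-0.676,0]
}}

```text
time_s: 5.1
eef_pos: [0.6031, 0.0789, 0.1183]
tool_rot: [0.688, 0.726, -0.0, 0.0]
contact_force: [0.3, 0.6, 0.8]
width: 0.0428
finger_force: 0.0
```

Call:
{"api": "arm_command", "payload": {
  "steps": [-0.097,0.009,0.004,0,0,-0.676,0,-0.097,0.009,0.004,0,0,-0.676,0,-0.097,0.009,0.004,0,0,-0.676,0,-0.097,0.009,0.004,0,0,-0.676,0,-0.097,0.009,0.004,0,0,-0.676,0]
}}

```text
time_s: 5.72
eef_pos: [0.6177, -0.0173, 0.1143]
tool_rot: [0.409, 0.913, -0.0, 0.0]
contact_force: [0.2, -0.4, 0.1]
width: 0.0429
finger_force: 0.0
```

Call:
{"api": "arm_command", "payload": {
  "steps": [-0.081,-0.053,0.004,0,0,-0.676,0,-0.081,-0.053,0.004,0,0,-0.676,0,-0.081,-0.053,0.004,0,0,-0.676,0,-0.081,-0.053,0.004,0,0,-0.676,0,-0.081,-0.053,0.004,0,0,-0.676,0]
}}

```text
time_s: 6.35
eef_pos: [0.6325, -0.1129, 0.1104]
tool_rot: [0.084, 0.996, -0.0, 0.0]
contact_force: [-0.1, -0.7, 0.1]
width: 0.043
finger_force: 0.0
```

```bash
cat >> h.py <<'E'
def look(name,pts):
    st=get_state();c=camera("wrist");im=c["color"][:,:,::-1].copy();T=np.linalg.inv(wristT(c,st))
    for P in pts:
        q=T@np.append(P,1);u=(int(c["fx"]*q[0]/q[2]+c["cx"]),int(c["fy"]*q[1]/q[2]+c["cy"]));cv2.drawMarker(im,u,(0,0,255),0,9)
    cv2.imwrite("pics/"+name,im)
def rail(x,y,yaw,L):
    a=np.radians(yaw);e=np.array([np.cos(a),np.sin(a)]);n=np.array([-e[1],e[0]])
    return [[*(np.array([x,y])+s*e*L/2+t*n*.012),.033] for s in(-1,1) for t in(-1,1)]
E
python3 - <<'E'
from h import *
plan((.6315,-.1134,.11,170.6),(.6315,-.1134,.004,170.6))
look("w2.png",rail(.6315,-.1134,170.6,.12)+rail(.4974,-.138,106.4,.056)+rail(.6464,-.27,142.2,.12))
E
```

```text
now [ 0.6325 -0.1129  0.1104] psi 170.4 w 0.043 F [-0.1 -0.7  0.1] t 6.35
(0.6315, -0.1134, 0.11, 170.6) call 1/1 rows 0.0 [0.0009, -0.0007, 0.0004] [-0.0002, 0.0007, -0.0034]
(0.6315, -0.1134, 0.004, 170.6) call 1/1 rows 1.8 [-0.0, -0.0, 0.106] [0.0, -0.0, -0.0]
```

View pics/w2.png

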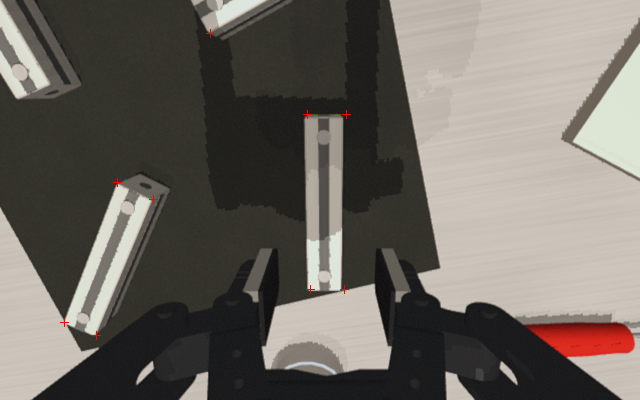

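Wrist view 1: the predicted corners of the long rail, at (307,114), (346,114), (310,290) and (344,290), sit on the rail's top edges within about 2 px. The rail is centred between the fingers. I'll grasp it.

Call:
{"api": "arm_command", "payload": {
  "steps": [0.001,0,0.05,0,0,-0.003,0,0.001,0,0.1,0,0,-0.003,0,0.001,0,0.104,0,0,-0.003,0,0.001,0,0.104,0,0,-0.003,1,0.001,0,0.104,0,0,-0.003,1],
  "grip_force": 60
}}

```text
time_s: 7.02
eef_pos: [0.6334, -0.1132, 0.0087]
tool_rot: [0.081, 0.997, -0.0, 0.003]
contact_force: [0.5, 0.5, -1.3]
width: 0.023
finger_force: 61.3
```

Call:
{"api": "arm_command", "payload": {
  "steps": [0,0,0,0,0,0,1,0,0,0,0,0,0,1,0,0,-0.03,0,0,0,1,0,0,-0.08,0,0,0,1,0,0,-0.12,0,0,0,1]
}}

```text
time_s: 7.65
eef_pos: [0.6319, -0.113, 0.1284]
tool_rot: [0.08, 0.997, -0.0, 0.001]
contact_force: [1.5, 0.3, -1.1]
width: 0.0228
finger_force: 61.5
```

Run:
```python
from h import *
print(tray(-.044,-.04),tray(-.044,.04))
plan((*tray(-.044,-.04),.12,144.6))
```

```text
[0.50596313 0.18888326] [0.55230562 0.25409348]
now [ 0.6319 -0.113   0.1284] psi 170.8 w 0.0228 F [ 1.5  0.3 -1.1] t 7.65
(np.float64(0.5059631300942364), np.float64(0.18888325975393572), 0.12, 144.6) call 1/2 rows 2.8 [0.0864, 0.1389, 0.004] [0.0001, 0.0012, 0.2284]
(np.float64(0.5059631300942364), np.float64(0.18888325975393572), 0.12, 144.6) call 2/2 rows 2.8 [0.1156, 0.1158, 0.0041] [0.0001, 0.0012, 0.2284]
```

Call:
{"api": "arm_command", "payload": {
  "steps": [0.029,0.046,0.001,0,0,0.08,1,0.058,0.092,0.003,0,0,0.16,1,0.0864,0.139,0.004,0,0.001,0.228,1,0.0864,0.139,0.004,0,0.001,0.228,1]
}}

```text
time_s: 8.15
eef_pos: [0.5668, 0.0409, 0.1225]
tool_rot: [0.191, 0.982, 0.0, -0.001]
contact_force: [-0.2, -0.5, -1.3]
width: 0.0227
finger_force: 61.5
```

Call:
{"api": "arm_command", "payload": {
  "steps": [0.039,0.039,0.001,0,0,0.08,1,0.077,0.077,0.003,0,0,0.16,1,0.1156,0.116,0.004,0,0,0.228,1,0.1156,0.116,0.004,0,0,0.228,1,0.1156,0.116,0.004,0,0,0.228,1]
}}

```text
time_s: 8.78
eef_pos: [0.5064, 0.1886, 0.1185]
tool_rot: [0.303, 0.953, -0.0, 0.001]
contact_force: [-0.3, 0.7, -1.5]
width: 0.0227
finger_force: 61.5
```

Run:
```python
from h import *
plan((*tray(-.044,-.04),.05,144.6),(*tray(-.044,-.04),.0095,144.6))
look("w3.png",[[*tray(x,y),.013] for x in (-.12,0,.12) for y in(-.078,0,.078)])
```

```text
now [0.5064 0.1886 0.1185] psi 144.7 w 0.0227 F [-0.3  0.7 -1.5] t 8.775
(np.float64(0.5059631300942364), np.float64(0.18888325975393572), 0.05, 144.6) call 1/1 rows 1.2 [0.0006, 0.0, 0.0685] [0.0001, 0.0011, 0.0017]
(np.float64(0.5059631300942364), np.float64(0.18888325975393572), 0.0095, 144.6) call 1/1 rows 0.7 [-0.0, -0.0, 0.0405] [-0.0, -0.0, -0.0]
```

View pics/w3.png

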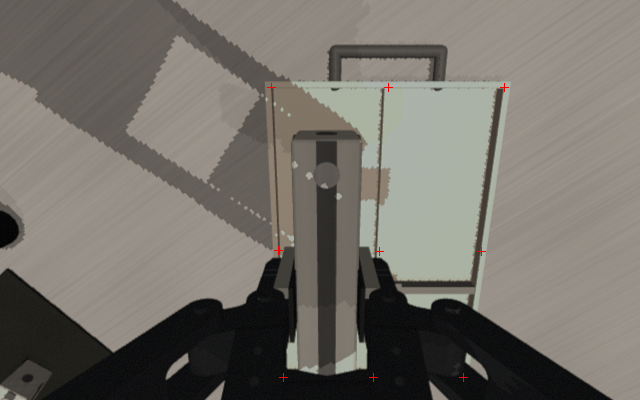

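The wrist view shows the rail held straight along the tool, with its far end at (327,135). It is over the -y lane, between the wall at x≈275 and the rib at x≈383, with the handle beyond at the top. I'll lower and release it.

Call:
{"api": "arm_command", "payload": {
  "steps": [0,0,0.05,0,0.001,0.002,1,0,0,0.085,0,0.001,0.002,1,0,0,0.1,0,0.001,0.002,1,0,0,0.107,0,0.001,0.002,1,0,0,0.109,0,0.001,0.002,1]
}}

```text
time_s: 9.45
eef_pos: [0.5066, 0.1891, 0.0098]
tool_rot: [0.305, 0.952, 0.001, 0.0]
contact_force: [-0.7, -0.0, -1.6]
width: 0.0228
finger_force: 61.6
```

Call:
{"api": "arm_command", "payload": {
  "steps": [0,0,0,0,0,0,0.15,0,0,0,0,0,0,0.15,0,0,-0.05,0,0,0,0.15,0,0,-0.1,0,0,0,0,0,0,-0.1,0,0,0,0]
}}

```text
time_s: 10.07
eef_pos: [0.5086, 0.1903, 0.114]
tool_rot: [0.304, 0.953, 0.003, 0.004]
contact_force: [-0.4, 0.2, 0.7]
width: 0.0429
finger_force: 0.0
```

Run:
```python
from h import *
plan((.6464,-.270,.12,142.2))
```

```text
now [0.5086 0.1903 0.114 ] psi 144.6 w 0.0429 F [-0.4  0.2  0.7] t 10.075
(0.6464, -0.27, 0.12, 142.2) call 1/2 rows 4.1 [-0.1896, -0.1476, -0.0033] [0.0043, 0.0025, 0.0206]
(0.6464, -0.27, 0.12, 142.2) call 2/2 rows 4.1 [-0.1926, -0.1436, -0.0031] [0.0043, 0.0025, 0.0206]
```

Call:
{"api": "arm_command", "payload": {
  "steps": [-0.047,-0.037,0,0,0,0.005,0,-0.095,-0.074,0,0,0,0.01,0,-0.142,-0.111,0,0,0,0.015,0,-0.19,-0.148,0,0,0,0.02,0,-0.19,-0.148,0,0,0,0.02,0]
}}

```text
time_s: 10.7
eef_pos: [0.5752, -0.0452, 0.1083]
tool_rot: [0.316, 0.949, -0.0, -0.0]
contact_force: [0.7, 1.4, 0.7]
width: 0.0431
finger_force: 0.0
```

Call:
{"api": "arm_command", "payload": {
  "steps": [-0.048,-0.036,0,0,0,0.005,0,-0.096,-0.072,0,0,0,0.01,0,-0.144,-0.108,0,0,0,0.015,0,-0.193,-0.144,0,0,0,0.02,0,-0.193,-0.144,0,0,0,0.02,0]
}}

```text
time_s: 11.32
eef_pos: [0.6441, -0.275, 0.1076]
tool_rot: [0.325, 0.946, -0.0, -0.0]
contact_force: [-0.1, 0.7, -0.6]
width: 0.0429
finger_force: 0.0
```

Run:
```python
from h import *
look("w4.png",rail(.6464,-.27,142.2,.12)+rail(.4974,-.138,106.4,.056)+rail(.503,-.278,13,.056))
plan((.6464,-.270,.009,142.2))
```

```text
now [ 0.6434 -0.2725  0.1075] psi 142.2 w 0.0429 F [ 0.1 -0.2  0. ] t 11.375
(0.6464, -0.27, 0.009, 142.2) call 1/1 rows 1.7 [-0.0012, 0.0038, 0.0985] [-0.0001, -0.0032, -0.0008]
```

View pics/w4.png

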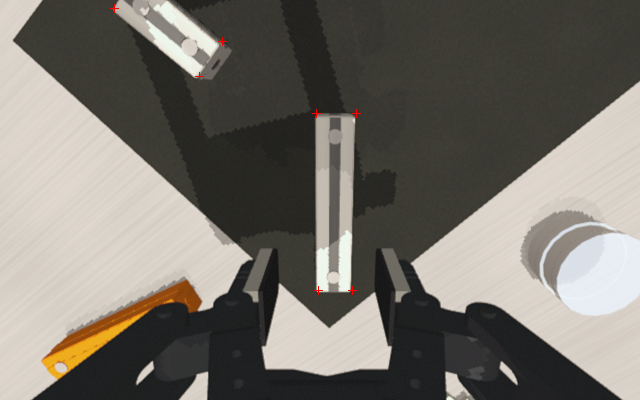

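The second long rail's top corners at about (317,114), (355,114), (317,291) and (352,291) match the prediction. The orange decoy and the dishes are clear of the fingers.

Call:
{"api": "arm_command", "payload": {
  "steps": [-0.001,0.003,0.05,0,0,0,0,-0.001,0.0035,0.095,0,0,0,0,-0.001,0.0035,0.099,0,0,0,0,-0.001,0.0035,0.099,0,0,0,1,-0.001,0.0035,0.099,0,0,0,1]
}}

```text
time_s: 12.0
eef_pos: [0.648, -0.27, 0.0123]
tool_rot: [0.323, 0.946, -0.0, 0.001]
contact_force: [-0.5, -0.6, -1.4]
width: 0.023
finger_force: 61.8
```

Call:
{"api": "arm_command", "payload": {
  "steps": [0,0,0,0,0,0,1,0,0,0,0,0,0,1,0,0,-0.03,0,0,0,1,0,0,-0.08,0,0,0,1,0,0,-0.12,0,0,0,1]
}}

```text
time_s: 12.62
eef_pos: [0.6469, -0.2704, 0.132]
tool_rot: [0.324, 0.946, 0.0, 0.0]
contact_force: [0.9, -1.5, -1.1]
width: 0.0227
finger_force: 62.0
```

Run:
```python
from h import *
plan((*tray(-.044,.04),.12,144.6))
```

```text
now [ 0.6469 -0.2704  0.132 ] psi 142.2 w 0.0227 F [ 0.9 -1.5 -1.1] t 12.625
(np.float64(0.5523056238816507), np.float64(0.25409348341222004), 0.12, 144.6) call 1/2 rows 4.6 [0.198, 0.1784, 0.0059] [0.0001, 0.0003, -0.0206]
(np.float64(0.5523056238816507), np.float64(0.25409348341222004), 0.12, 144.6) call 2/2 rows 4.6 [0.1943, 0.1824, 0.006] [0.0001, 0.0003, -0.0206]
```

Call:
{"api": "arm_command", "payload": {
  "steps": [0.04,0.036,0,0,0,-0.004,1,0.08,0.072,0.002,0,0,-0.008,1,0.12,0.108,0.003,0,0,-0.012,1,0.16,0.143,0.005,0,0,-0.016,1,0.198,0.178,0.006,0,0,-0.02,1]
}}

```text
time_s: 13.25
eef_pos: [0.5985, -0.0066, 0.1243]
tool_rot: [0.314, 0.949, 0.0, -0.0]
contact_force: [0.2, 0.7, -1.0]
width: 0.0231
finger_force: 62.1
```

Call:
{"api": "arm_command", "payload": {
  "steps": [0.04,0.037,0,0,0,-0.004,1,0.08,0.074,0.002,0,0,-0.008,1,0.12,0.112,0.003,0,0,-0.012,1,0.16,0.15,0.005,0,0,-0.016,1,0.194,0.182,0.006,0,0,-0.02,1]
}}

```text
time_s: 13.88
eef_pos: [0.5513, 0.2555, 0.1185]
tool_rot: [0.304, 0.953, 0.0, -0.0]
contact_force: [0.2, -0.4, -1.7]
width: 0.023
finger_force: 62.0
```

Call:
{"api": "arm_command", "payload": {
  "steps": [0,0,0,0,0,0,1,0,0,0,0,0,0,1]
}}

```text
time_s: 14.12
eef_pos: [0.5518, 0.2531, 0.1183]
tool_rot: [0.304, 0.953, -0.0, -0.0]
contact_force: [-0.4, -0.3, -1.6]
width: 0.0228
finger_force: 62.0
```

Run:
```python
from h import *
plan((*tray(-.044,.04),.0128,144.6))
```

```text
now [0.5518 0.2531 0.1183] psi 144.6 w 0.0228 F [-0.4 -0.3 -1.6] t 14.125
(np.float64(0.5523056238816507), np.float64(0.25409348341222004), 0.0128, 144.6) call 1/1 rows 1.8 [0.0, 0.0012, 0.1055] [-0.0006, -0.0006, -0.0006]
```

Call:
{"api": "arm_command", "payload": {
  "steps": [0,0.001,0.05,0,0,0,1,0,0.001,0.085,0,0,0,1,0,0.001,0.098,0,0,0,1,0,0.001,0.104,0,0,0,1,0,0.001,0.1055,0,0,0,1]
}}

```text
time_s: 14.75
eef_pos: [0.5533, 0.2544, 0.0137]
tool_rot: [0.305, 0.952, 0.001, 0.0]
contact_force: [-0.1, -0.3, -0.8]
width: 0.0228
finger_force: 62.0
```

Call:
{"api": "arm_command", "payload": {
  "steps": [0,0,0,0,0,0,0.15,0,0,0,0,0,0,0.15,0,0,-0.05,0,0,0,0.15,0,0,-0.1,0,0,0,0,0,0,-0.1,0,0,0,0]
}}

```text
time_s: 15.38
eef_pos: [0.5553, 0.2558, 0.1181]
tool_rot: [0.304, 0.953, 0.004, 0.004]
contact_force: [-0.7, -0.1, -0.4]
width: 0.0426
finger_force: 0.0
```

Run:
```python
from h import *
look("w5.png",[])
plan((.4974,-.138,.12,106.4))
```

```text
now [0.5536 0.2551 0.1155] psi 144.6 w 0.0426 F [-0.2 -0.7 -1. ] t 15.425
(0.4974, -0.138, 0.12, 106.4) call 1/2 rows 3.4 [-0.0911, -0.1764, -0.0029] [0.0026, 0.0001, 0.333]
(0.4974, -0.138, 0.12, 106.4) call 2/2 rows 3.4 [-0.1437, -0.137, -0.0025] [0.0026, 0.0001, 0.333]
```

View pics/w5.png

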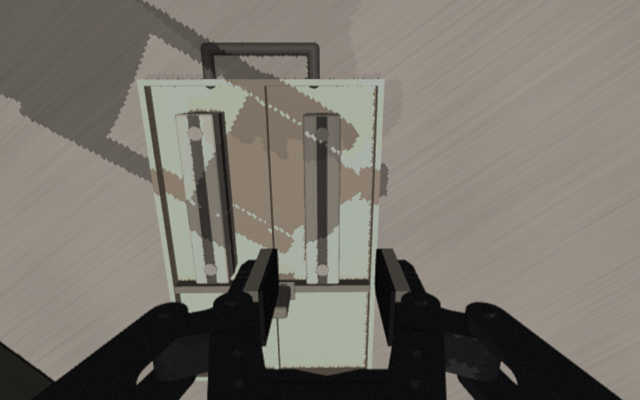

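Both long rails lie lengthwise in their lanes in the handle end. The left one spans (195,115) to (212,283) and the right one (320,115) to (322,283), with the divider at row 287. Next is the first short rail.

Call:
{"api": "arm_command", "payload": {
  "steps": [-0.023,-0.044,0,0,0,0.083,0,-0.046,-0.088,0,0,0,0.167,0,-0.068,-0.132,0,0,0,0.25,0,-0.091,-0.176,0,0,0,0.333,0,-0.091,-0.176,0,0,0,0.333,0]
}}

```text
time_s: 16.05
eef_pos: [0.5228, 0.0556, 0.1116]
tool_rot: [0.46, 0.888, -0.001, -0.002]
contact_force: [-0.5, 0.6, 0.4]
width: 0.0427
finger_force: 0.0
```

Call:
{"api": "arm_command", "payload": {
  "steps": [-0.036,-0.034,0,0,0,0.083,0,-0.072,-0.068,0,0,0,0.167,0,-0.108,-0.103,0,0,0,0.25,0,-0.144,-0.137,0,0,0,0.333,0,-0.144,-0.137,0,0,0,0.333,0]
}}

```text
time_s: 16.68
eef_pos: [0.4961, -0.1401, 0.1119]
tool_rot: [0.6, 0.8, -0.0, -0.001]
contact_force: [0.1, 1.0, -1.0]
width: 0.0427
finger_force: 0.0
```

Run:
```python
from h import *
look("w6.png",rail(.4974,-.138,106.4,.056)+rail(.503,-.278,13,.056))
plan((.4974,-.138,.01,106.4))
```

```text
now [ 0.4962 -0.1386  0.1119] psi 106.3 w 0.0427 F [ 0.  -0.1  0.7] t 16.725
(0.4974, -0.138, 0.01, 106.4) call 1/1 rows 1.8 [0.0001, 0.0015, 0.1019] [-0.0015, -0.0019, -0.0014]
```

View pics/w6.png

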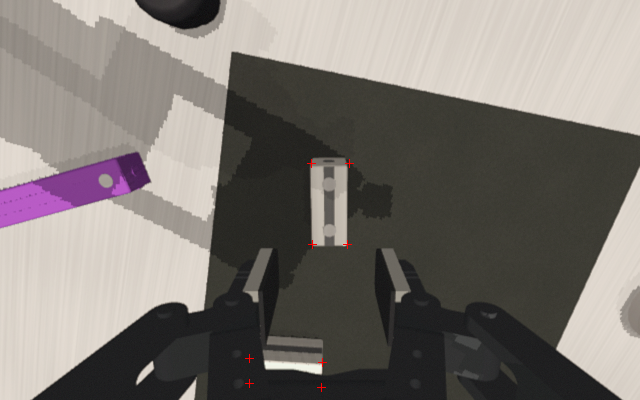

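The first short rail's corners at (312,163), (347,163), (313,245) and (347,245) fit it. The second short rail, bottom centre, is partly hidden by the gripper. I'll grasp the first.

Call:
{"api": "arm_command", "payload": {
  "steps": [0,0.001,0.05,0,0,0,0,0,0.001,0.098,0,0,0,0,0,0.001,0.103,0,0,0,0,0,0.001,0.103,0,0,0,1,0,0.001,0.103,0,0,0,1]
}}

```text
time_s: 17.35
eef_pos: [0.4988, -0.1381, 0.0113]
tool_rot: [0.599, 0.801, 0.001, 0.001]
contact_force: [0.2, 0.1, 0.2]
width: 0.023
finger_force: 60.4
```

Call:
{"api": "arm_command", "payload": {
  "steps": [0,0,0,0,0,0,1,0,0,0,0,0,0,1,0,0,-0.03,0,0,0,1,0,0,-0.08,0,0,0,1,0,0,-0.12,0,0,0,1]
}}

```text
time_s: 17.98
eef_pos: [0.4976, -0.1384, 0.1317]
tool_rot: [0.599, 0.801, 0.0, 0.0]
contact_force: [0.2, 0.1, -0.2]
width: 0.0227
finger_force: 60.7
```

Run:
```python
from h import *
print(tray(.079,.04),tray(.079,-.04))
plan((*tray(.079,.04),.12,144.6))
```

```text
[0.65256634 0.1828419 ] [0.60622385 0.11763168]
now [ 0.4976 -0.1384  0.1317] psi 106.4 w 0.0227 F [ 0.2  0.1 -0.2] t 17.975
(np.float64(0.6525663427562629), np.float64(0.18284189921407054), 0.12, 144.6) call 1/2 rows 3.1 [0.1323, 0.1196, 0.0059] [0.0003, 0.0002, -0.3336]
(np.float64(0.6525663427562629), np.float64(0.18284189921407054), 0.12, 144.6) call 2/2 rows 3.1 [0.0858, 0.1563, 0.0059] [0.0003, 0.0002, -0.3336]
```

Call:
{"api": "arm_command", "payload": {
  "steps": [0.033,0.03,0,0,0,-0.083,1,0.066,0.06,0.003,0,0,-0.167,1,0.1,0.09,0.004,0,0,-0.25,1,0.132,0.12,0.006,0,0,-0.333,1,0.132,0.12,0.006,0,0,-0.333,1]
}}

```text
time_s: 18.6
eef_pos: [0.5763, 0.0246, 0.1236]
tool_rot: [0.457, 0.89, 0.0, -0.0]
contact_force: [0.1, -0.2, -0.5]
width: 0.0228
finger_force: 60.7
```

Call:
{"api": "arm_command", "payload": {
  "steps": [0.021,0.039,0,0,0,-0.083,1,0.043,0.078,0.003,0,0,-0.167,1,0.064,0.117,0.004,0,0,-0.25,1,0.086,0.156,0.006,0,0,-0.333,1,0.086,0.156,0.006,0,0,-0.333,1]
}}

```text
time_s: 19.23
eef_pos: [0.653, 0.1844, 0.1172]
tool_rot: [0.304, 0.953, 0.0, -0.0]
contact_force: [-0.2, 0.1, -0.4]
width: 0.0229
finger_force: 60.6
```

Run:
```python
from h import *
look("w7.png",rail(*tray(.079,.04),144.6,.056))
plan((*tray(.079,.04),.0118,144.6))
```

```text
now [0.6522 0.1827 0.1172] psi 144.6 w 0.023 F [ 0.9 -1.1 -0.4] t 19.275
(np.float64(0.6525663427562629), np.float64(0.18284189921407054), 0.0118, 144.6) call 1/1 rows 1.8 [-0.0004, 0.0005, 0.1054] [-0.0014, -0.0013, -0.0007]
```

View pics/w7.png

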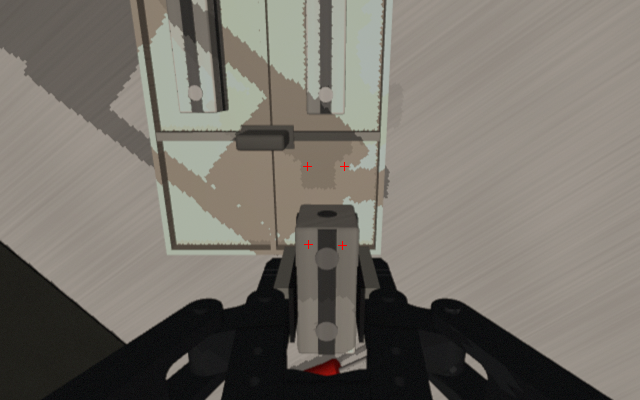

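The wrist view shows the short rail in the grip above the +y lane of the far end. The divider is at row 133, the end wall's inner edge at about row 248, and the long rails are undisturbed. I'll check the gap along the tray numerically before lowering.

Run:
```python
from h import *
st=get_state();c=camera("wrist");T=wristT(c,st);a=np.radians(TY)
for n,p in (("div far edge",(350,139)),("endwall inner",(220,249)),("right wall inner",(380,200)),("rib",(272,200)),("left wall",(160,200)),("L2 end top",(325,113,.033))):
    w=onz(c,p[:2],p[2] if len(p)>2 else .013,T)[:2]-O; print(n,(w@[np.cos(a),np.sin(a)]).round(4),(w@[-np.sin(a),np.cos(a)]).round(4))
```

```text
div far edge 0.0363 0.0548
endwall inner 0.1198 -0.0428
right wall inner 0.0805 0.0776
rib 0.0806 -0.0013
left wall 0.0807 -0.0833
L2 end top 0.0176 0.0376
```

Call:
{"api": "arm_command", "payload": {
  "steps": [0,0,0.05,0,0,0,1,0,0,0.085,0,0,0,1,0,0,0.098,0,0,0,1,0,0,0.104,0,0,0,1,0,0,0.106,0,0,0,1]
}}

```text
time_s: 19.95
eef_pos: [0.6532, 0.1826, 0.0128]
tool_rot: [0.305, 0.952, 0.001, 0.0]
contact_force: [0.4, -0.4, -0.8]
width: 0.0224
finger_force: 60.6
```

Call:
{"api": "arm_command", "payload": {
  "steps": [0,0,0,0,0,0,0.15,0,0,0,0,0,0,0.15,0,0,-0.05,0,0,0,0.15,0,0,-0.1,0,0,0,0,0,0,-0.1,0,0,0,0]
}}

```text
time_s: 20.58
eef_pos: [0.6555, 0.1838, 0.1176]
tool_rot: [0.304, 0.953, 0.003, 0.004]
contact_force: [-0.4, 0.7, -0.6]
width: 0.0427
finger_force: 0.0
```

Run:
```python
from h import *
print(get_state()["joint_pos"].round(2))
plan((.503,-.278,.12,193))
```

```text
[ 0.26  0.56  1.47  0.    1.1  -0.7 ]
now [0.6555 0.1838 0.1176] psi 144.6 w 0.0427 F [-0.4  0.7 -0.6] t 20.575
(0.503, -0.278, 0.12, 193) call 1/2 rows 4.2 [-0.0718, -0.2323, -0.0028] [0.0027, 0.0048, -0.4228]
(0.503, -0.278, 0.12, 193) call 2/2 rows 4.2 [0.0299, -0.2413, -0.0022] [0.0027, 0.0048, -0.4228]
```

Call:
{"api": "arm_command", "payload": {
  "steps": [-0.018,-0.058,0,0,0,-0.106,0,-0.036,-0.116,0,0,0,-0.212,0,-0.054,-0.174,0,0,0,-0.318,0,-0.072,-0.232,0,0,0,-0.423,0,-0.072,-0.232,0,0,0,-0.423,0]
}}

```text
time_s: 21.2
eef_pos: [0.5746, -0.0513, 0.1112]
tool_rot: [0.1, 0.995, -0.0, -0.001]
contact_force: [0.0, -0.0, -0.5]
width: 0.0426
finger_force: 0.0
```

Call:
{"api": "arm_command", "payload": {
  "steps": [0.007,-0.058,0,0,0,-0.106,0,0.015,-0.116,0,0,0,-0.212,0,0.022,-0.176,0,0,0,-0.318,0,0.03,-0.241,0,0,0,-0.423,0,0.03,-0.241,0,0,0,-0.423,0]
}}

```text
time_s: 21.82
eef_pos: [0.4996, -0.281, 0.1112]
tool_rot: [-0.111, 0.994, 0.0, -0.0]
contact_force: [-0.5, 1.2, 0.3]
width: 0.0427
finger_force: 0.0
```

Run:
```python
from h import *
look("w8.png",rail(.503,-.278,13,.056))
plan((.503,-.278,.01,193))
```

```text
now [ 0.5    -0.2794  0.1111] psi -167.2 w 0.0425 F [-0.1 -0.4  0.8] t 21.875
(0.503, -0.278, 0.01, 193) call 1/1 rows 1.7 [-0.0033, 0.0006, 0.1011] [0.0012, -0.0007, -0.0034]
```

View pics/w8.png

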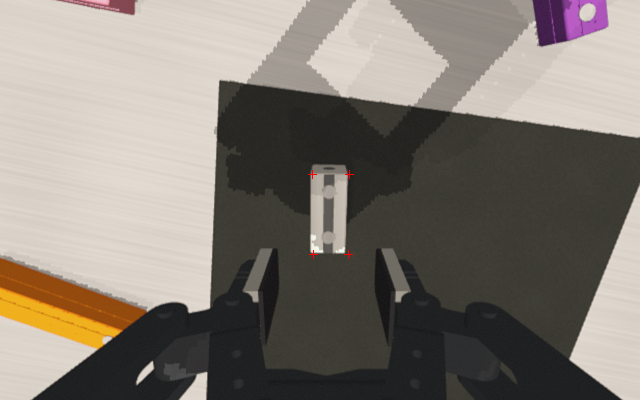

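The second short rail's corners, (313,174) to (348,254), match the prediction.

Call:
{"api": "arm_command", "payload": {
  "steps": [-0.003,0,0.05,0,0,0,0,-0.003,0,0.098,0,0,0,0,-0.003,0,0.102,0,0,0,0,-0.003,0,0.102,0,0,0,1,-0.003,0,0.102,0,0,0,1]
}}

```text
time_s: 22.5
eef_pos: [0.5046, -0.2779, 0.0115]
tool_rot: [-0.114, 0.994, -0.001, 0.001]
contact_force: [-0.4, 0.6, -1.0]
width: 0.0227
finger_force: 60.9
```

Call:
{"api": "arm_command", "payload": {
  "steps": [0,0,0,0,0,0,1,0,0,0,0,0,0,1,0,0,-0.03,0,0,0,1,0,0,-0.08,0,0,0,1,0,0,-0.12,0,0,0,1]
}}

```text
time_s: 23.12
eef_pos: [0.5033, -0.2781, 0.1316]
tool_rot: [-0.113, 0.994, -0.0, 0.0]
contact_force: [0.7, 0.3, -1.1]
width: 0.0228
finger_force: 61.0
```

Run:
```python
from h import *
plan((*tray(.078,-.04),.12,144.6))
```

```text
now [ 0.5033 -0.2781  0.1316] psi -167.0 w 0.0228 F [ 0.7  0.3 -1.1] t 23.125
(np.float64(0.6054087211731201), np.float64(0.1182109567281289), 0.12, 144.6) call 1/2 rows 3.5 [-0.0943, 0.1816, 0.0058] [-0.0001, 0.0002, 0.4224]
(np.float64(0.6054087211731201), np.float64(0.1182109567281289), 0.12, 144.6) call 2/2 rows 3.5 [-0.0116, 0.2043, 0.0058] [-0.0001, 0.0002, 0.4224]
```

Call:
{"api": "arm_command", "payload": {
  "steps": [-0.024,0.045,0,0,0,0.106,1,-0.047,0.09,0.003,0,0,0.212,1,-0.07,0.136,0.004,0,0,0.318,1,-0.094,0.182,0.006,0,0,0.422,1,-0.094,0.182,0.006,0,0,0.422,1]
}}

```text
time_s: 23.75
eef_pos: [0.5541, -0.0764, 0.1237]
tool_rot: [0.095, 0.995, 0.001, -0.0]
contact_force: [0.9, -0.2, -1.1]
width: 0.0228
finger_force: 61.0
```

Call:
{"api": "arm_command", "payload": {
  "steps": [-0.003,0.051,0,0,0,0.106,1,-0.006,0.102,0.003,0,0,0.212,1,-0.009,0.153,0.004,0,0,0.318,1,-0.0116,0.204,0.006,0,0,0.422,1,-0.0116,0.204,0.006,0,0,0.422,1]
}}

```text
time_s: 24.38
eef_pos: [0.6053, 0.1207, 0.1175]
tool_rot: [0.302, 0.953, 0.0, -0.0]
contact_force: [-0.7, -0.1, -0.6]
width: 0.0229
finger_force: 61.0
```

Run:
```python
from h import *
camera("wrist")
plan((*tray(.078,-.04),.012,144.6))
```

```text
now [0.6046 0.1188 0.1174] psi 144.8 w 0.023 F [ 0.8 -0.7 -0.7] t 24.425
(np.float64(0.6054087211731201), np.float64(0.1182109567281289), 0.012, 144.6) call 1/1 rows 1.8 [-0.0011, 0.0, 0.1054] [-0.0008, -0.0008, 0.0038]
```

Call:
{"api": "arm_command", "payload": {
  "steps": [-0.001,0,0.05,0,0,0.003,1,-0.001,0,0.085,0,0,0.003,1,-0.001,0,0.098,0,0,0.003,1,-0.001,0,0.104,0,0,0.003,1,-0.001,0,0.106,0,0,0.003,1]
}}

```text
time_s: 25.05
eef_pos: [0.6062, 0.1177, 0.0126]
tool_rot: [0.305, 0.952, 0.001, 0.0]
contact_force: [-0.6, 0.5, -0.1]
width: 0.0229
finger_force: 61.1
```

Call:
{"api": "arm_command", "payload": {
  "steps": [0,0,0,0,0,0,0.15,0,0,0,0,0,0,0.15,0,0,-0.05,0,0,0,0.15,0,0,-0.1,0,0,0,0,0,0,-0.15,0,0,0,0]
}}

```text
time_s: 25.68
eef_pos: [0.6054, 0.1181, 0.1638]
tool_rot: [0.305, 0.952, 0.0, 0.0]
contact_force: [1.2, -0.1, 0.6]
width: 0.0428
finger_force: 0.0
```

Call:
{"api": "arm_command", "payload": {
  "steps": [-0.04,0,-0.03,0,0,0,0,-0.08,-0.02,-0.03,0,0,0,0,-0.08,-0.08,-0.03,0,0,0,0,-0.08,-0.08,-0.03,0,0,0,0,-0.08,-0.08,-0.03,0,0,0,0]
}}

```text
time_s: 26.3
eef_pos: [0.6244, 0.0065, 0.1923]
tool_rot: [0.305, 0.952, 0.001, 0.0]
contact_force: [-0.0, 0.1, 0.1]
width: 0.0426
finger_force: 0.0
```

Run:
```python
from h import *
c=camera("wrist")["color"];t=cv2.resize(camera("top")["color"][110:265,130:340],None,fx=3,fy=3,interpolation=cv2.INTER_CUBIC)
cv2.imwrite("pics/f1.png",c[:,:,::-1]);cv2.imwrite("pics/f2.png",t[:,:,::-1]);print(get_state()["eef_pos"])
```

```text
[0.62468545 0.00732959 0.19201718]
```

View pics/f1.png

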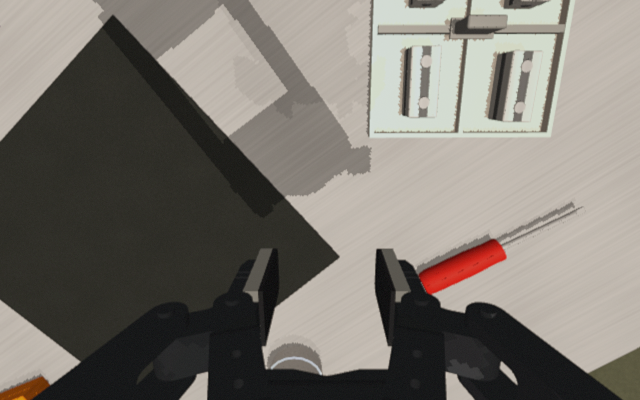

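View pics/f2.png

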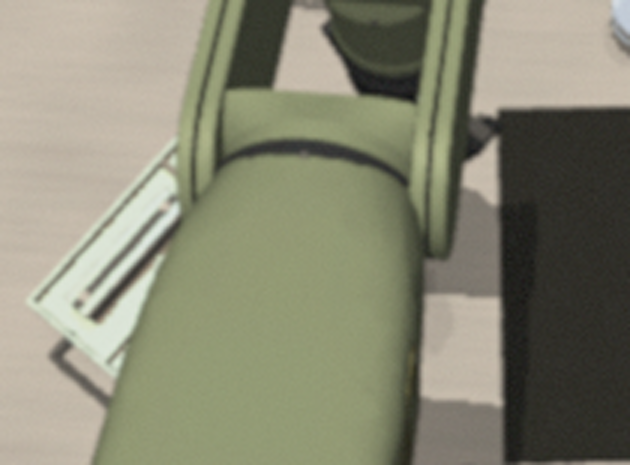

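The wrist view shows both short rails flat in the far end, at (420,80) and (517,85), one in each lane, with the divider at row 30. The ends of the long rails are visible beyond it. The mat is empty, and the screwdriver and dishes look untouched. In the top view the arm hides most of the tray. I'm handing in.

```bash
python3 -c "
from bench import *
print(job_done())"
```

```text
the job is handed in; nothing more can be done
None
```

I handed the job in after about 26 s of robot time, with the divider slid, both long rails in the handle end and then both short rails in the other end, one per lane and flat; the closing wrist view showed all but the far parts of the long rails, last seen in place earlier, and no verdict was returned.

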